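# Hold the dry canister's bayonet lid at the half-turn vent position

### The job

Vent the drive canister on the desk: take the lid with the straight grip bar and two side pins, lower it into the canister's collar so that both pins drop through the two gaps and the lid sits flat, then turn it clockwise (seen from above) against the spring until it is half-way to the lock click, the bar pointing at the tick marks between the gaps and the lock dots. Never let it click into lock, leave the other things on the desk where they are, and finish while still gripping the lid and holding it at that half-way position.

Things in the scene. Friction and masses are not known exactly. Their poses are not given: they have to be found in the camera images.
- lid: Grey bayonet lid, 120 g, loose, upright on the desk. Origin: centre of underside, z up its axis. Plug radius 34 mm, z 0 to 18 mm (foot tapered to 31); flange radius 40 mm, z 18 to 24. Two round steel pins of radius 5 mm stick out along +x and -x at z 5.5 mm, to 46 mm from the axis. Same after half a turn.
- canister: Round aluminium canister, fixed, radius 51 mm, 90 mm high, foot radius 58. Origin: centre of underside, z up. Its white top collar (inner radius 36, 6 mm thick) has two open gaps, 20 degrees (14 mm) wide, at its +x and -x sides; either pin fits either gap. With the lid home, flange on collar, the lid's origin is at z 72 mm on this axis; it then turns clockwise only, 1.5 mm vertical play.
- vent_ring (a joint): Sprung ring inside the canister that the pins drop into and carry along: turn clockwise from above, rad. 0 = in line with the gaps, at rest; 0.6 half-way; 1.2 lock click (spring balls); 1.35 hard end. The pins have about 0.05 rad play in it, so it lags the lid. The spring resists with 0.05 N m at 0, 0.1 N m at half-way, and turns the lid back if let go.
- lid_bar (a point): Where to grip the lid: centre of its upright grip bar, 50 mm above the lid's underside, on its axis. The bar runs along the lid's x, in line with the pins: 72 mm long, 14 mm thick, from 24 to 60 mm above the underside. Grip across the thickness (lid's y).
- half_tick (a point): One of two short dark radial ticks on the collar's top, 46 mm from the axis, 90 mm up, 0.6 rad clockwise from the +x gap: half-way to lock. The other is opposite. The bar must point at them. Dark round dots 1.2 rad from the gaps mark the lock click.
- small_lid: Bystander: smaller grey lid, flange radius 31 mm, with a round knob of radius 13 mm, no bar and no pins, 40 mm high; it does not belong to this canister. Origin: centre of its underside.
- ssd_a: Bystander: flat grey solid state drive, 100 x 70 x 7 mm, origin at the centre of its underside.
- ssd_b: Bystander: another flat grey solid state drive, 100 x 70 x 7 mm, origin at the centre of its underside.
- caddy: Bystander: red plastic drive caddy, 125 x 105 x 26 mm, origin at the centre of its underside.
- heat_sink: Bystander: finned aluminium heat sink, 60 x 60 x 29 mm, origin at the centre of its underside.
- screwdriver: Bystander: black screwdriver, 160 mm long, lying on the desk along its x axis.
Not all that is in view belongs to the job. Of the things that look like the canister, the middle-sized one is meant.

How it is judged:
By the outcome, as a careful person would: the job done as asked, in the order asked, and still so for the second after the job is handed in, while the arm keeps its last pose, push and grip.
It also fails if it takes over 42 s, if anything falls off the work surface, if the arm or the gripper's body presses on something with over 40 N, if the wrist force passes 120 N, or if a joint passes its speed limit or range.

### The arm

A 6-joint arm with a two-finger parallel gripper is mounted at the origin on the work surface. World frame = base frame: x ahead of the robot, y to its left, z up, the work surface at z = 0. Lengths are in m, angles in rad, forces in N, time in s.
With the tool pointing down it reaches from about 0.25 to 0.775 m from the base axis. Payload 4 kg.
Tool frame: the origin (TCP) lies at the very end of the fingers, on their centre line; the grasp point (between the pads) lies 19 mm behind it (robot.grip_point_offset is the distance from the TCP to the grasp point, in m); z points along the fingers, x is the direction in which the jaws open and shut, and the axes are right-handed (so a half turn about z gives the same grasp; the last joint's range is limited). The gripper opens to 94 mm and grips with 3 to 60 N. Pads are 16 mm wide; open, the fingers measure 119 mm over their backs; the gripper's body (75 mm by 177 mm) begins 78 mm behind the grasp point.
Start: joints at [1.005, 0.087, 1.371, -0, 1.684, -0.103], TCP at [0.246, 0.492, 0.206] pointing down, gripper open.
Joint ranges: [-3.1, 3.1], [-0.76, 2.03], [0.27, 2.55], [-1.08, 4.22], [0.17, 2.65], [-2.57, 2.57]. Speed limits (rad/s): [2.79, 2.79, 3.14, 3.14, 3.14, 3.14].

### API

Orientations are given as [roll, pitch, yaw] about the fixed x, y, z axes, in that order (R = Rz(yaw) Ry(pitch) Rx(roll)).
In Python, from bench import robot gives the robot as it stands.
- The arm moves only by the shell command python3 -m inch 'ROWS'. ROWS is text: rows parted by semicolons, each of 5 numbers parted by spaces: the shift along the tool's x, y, z in cm, then the turn about the tool's z in rad, then the closure, from 0 (fully open) to 1 (shut). In form: tx ty tz spin claw; .... A call has 1 to 20 rows; each row is the pose to reach, as a shift and turn from the pose measured when the call began, along the tool's axes at that moment; what a row does not reach only later rows make up. A row lasts 1/12 s, in which the tool goes at most 41.7 mm and 7.16 degrees, less where a joint would pass 70% of its speed; a pose out of reach is approached as far as the arm can. A call with a gripper value outside its range is refused whole. The fingers move at their own pace and stop on an object; the grip force is fixed at half the most. Time passes only in rows, so rows that repeat a pose let the fingers close. It gives the time, the measured TCP pose, the force and the opening at its end, in the units of the state.
- robot.get_obs(): the state, without advancing time (a new reading comes with each control period).
- robot.snapshot(name): name is "side" or "top"; returns (picture, depth): 400x640x3 uint8, blue, green, red; 400x640 float32, m along the optical axis (not along the pixel's ray), 0 where there is no reading.
- robot.camera_info(name): a dict with "K" (3x3 intrinsics, pixels), "dist" ([k1, k2, p1, p2, k3] as OpenCV has them; the pictures are not rectified), "extrinsics" (4x4, takes a point from world to camera coordinates). Camera axes: x right, y down, z forward; pixel columns grow to the right and rows downward; lengths in m; the calibration is good to about 2 mm. A picture is of the moment at which its call begins. camera_info takes no time and is no camera call.
- robot.close_job(): hands the job in, once; it reports no verdict.
The state is a dict: "time": time; "joint_positions": joint angles; "qvel": joint speeds; "joint_torque": joint torques, N m; "tool_pos": TCP position; "ee_rot": TCP orientation; "wrist_force": force on the tool from outside, world axes, zero at the start; "wrist_torque": the same for the moment, N m; "width": finger opening in m.
Only numpy, scipy, OpenCV 4.12 (cv2) and the standard library are available. Lean on these libraries where they do the work, as an engineer would, in place of code of your own. Each camera call takes 0.05 s, during which the arm holds its last target.

## Working session

There is one attempt and no reset: what is moved stays moved. The work goes in short steps, Python scripts to look and compute and a shell command to move; the robot and the scene stay as the last step left them, time stands still between calls to the robot, and variables do not carry over. Pictures are saved under pics/ and viewed, and the job is handed in when it is done.

```bash
ls; mkdir -p pics; python3 - <<'E'
from bench import robot
import cv2,numpy as np
print(robot.get_obs())
for n in("top","side"):
    p,d=robot.snapshot(n); cv2.imwrite(f"pics/{n}0.png",p); np.savez(f"{n}0.npz",p=p,d=d)
    print(n,robot.camera_info(n))
E
```

```text
pics
{'time': 0.0, 'joint_positions': array([ 1.00488031e+00,  8.79559438e-02,  1.37224114e+00, -6.77487577e-06,
        1.68360216e+00, -1.03090795e-01]), 'qvel': array([-0.0010813 , -0.00312938, -0.00044116,  0.00303664,  0.00020226,
        0.00050551]), 'joint_torque': array([-6.85026152e-04, -3.40173411e+01, -3.02433479e+01,  7.15673435e-02,
        3.28536972e-02, -1.75770992e-04]), 'tool_pos': array([0.24526879, 0.49167059, 0.20431033]), 'ee_rot': array([-3.14137227e+00,  2.19556696e-03,  1.10797059e+00]), 'wrist_force': array([-0.17499554,  0.05142613,  0.37815148]), 'wrist_torque': array([ 0.00294254, -0.01677077,  0.01055788]), 'width': 0.09401285561726018}
top {'K': array([[447.3302707 ,   0.        , 322.26223624],
       [  0.        , 447.3302707 , 199.76480668],
       [  0.        ,   0.        ,   1.        ]]), 'dist': array([-0.09183932,  0.        ,  0.        ,  0.        ,  0.        ]), 'extrinsics': array([[-0.01751334, -0.99959579, -0.0223949 , -0.05866981],
       [-0.98241041,  0.02136836, -0.18550791,  0.55473647],
       [ 0.18591147,  0.01875212, -0.98238754,  0.94670725],
       [ 0.        ,  0.        ,  0.        ,  1.        ]])}
side {'K': array([[380.236993  ,   0.        , 323.04885424],
       [  0.        , 380.236993  , 196.83404967],
       [  0.        ,   0.        ,   1.        ]]), 'dist': array([-0.00219934,  0.        ,  0.        ,  0.        ,  0.        ]), 'extrinsics': array([[ 0.88608868, -0.46350204, -0.0035667 , -0.54271639],
       [-0.24361489, -0.45915085, -0.85430222,  0.18209811],
       [ 0.39433317,  0.75785642, -0.51976437,  0.88754681],
       [ 0.        ,  0.        ,  0.        ,  1.        ]])}
```

View pics/top0.png

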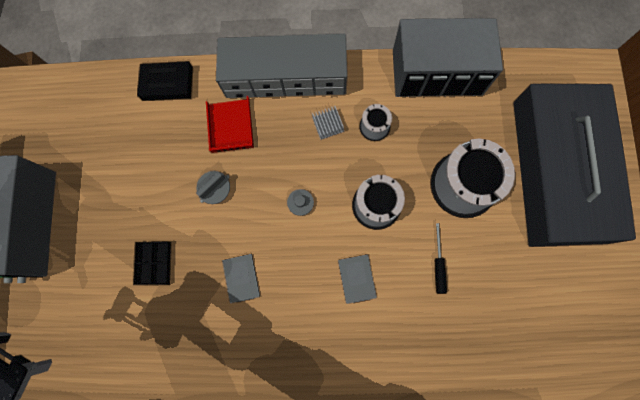

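View pics/side0.png

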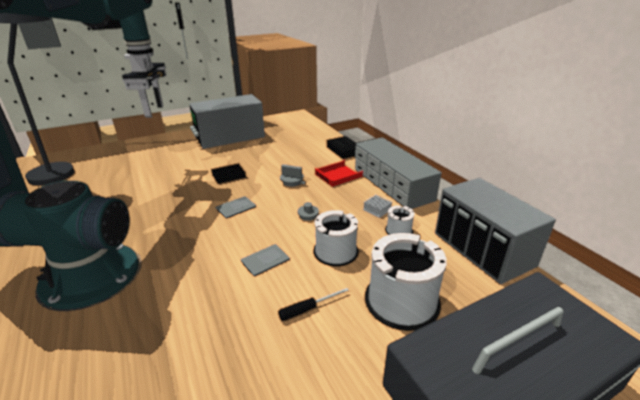

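Top picture: the barred lid is at (213,187), the middle canister at (380,200) and the small knob lid at (301,202). I'll zoom in on the lid and the collar.

```bash
python3 - <<'E'
import cv2,numpy as np
t=np.load("top0.npz")["p"]
a=cv2.resize(t[160:215,185:241],None,fx=8,fy=8,interpolation=cv2.INTER_CUBIC)[:440]
b=cv2.resize(t[168:232,350:409],None,fx=7,fy=7,interpolation=cv2.INTER_CUBIC)[:440]
h=min(a.shape[0],b.shape[0])
cv2.imwrite("pics/z0.png",np.hstack([a[:h],b[:h]])[:,:]); print(a.shape,b.shape)
s=np.load("side0.npz")["p"]
a=cv2.resize(s[155:195,270:320],None,fx=8,fy=8,interpolation=cv2.INTER_CUBIC)
b=cv2.resize(s[205:270,308:364],None,fx=7,fy=7,interpolation=cv2.INTER_CUBIC)
h=max(a.shape[0],b.shape[0]); o=np.zeros((h,a.shape[1]+b.shape[1],3),np.uint8);o[:a.shape[0],:a.shape[1]]=a;o[:b.shape[0],a.shape[1]:]=b
cv2.imwrite("pics/z1.png",o)
E
```

```text
(440, 448, 3) (440, 413, 3)
```

View pics/z0.png

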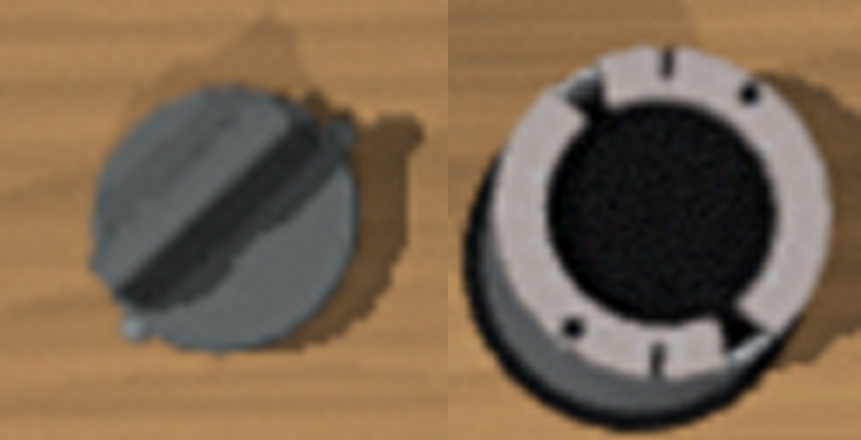

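View pics/z1.png

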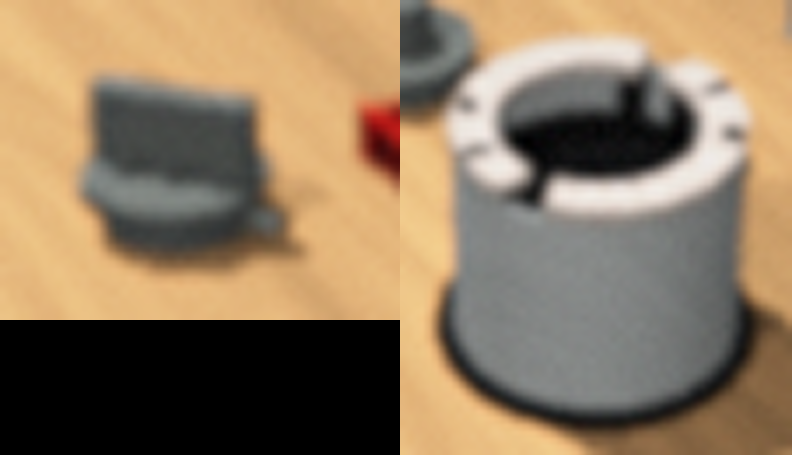

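```bash
cat >h.py <<'E'
import cv2,numpy as np
from bench import robot
def cam(n):
    c=robot.camera_info(n); return np.array(c["K"]),np.array(c["dist"]),np.array(c["extrinsics"])
def plane(n,px,z):
    K,D,E=cam(n); px=np.asarray(px,float).reshape(-1,1,2)
    r=cv2.undistortPoints(px,K,D).reshape(-1,2); r=np.c_[r,np.ones(len(r))]
    R,t=E[:3,:3],E[:3,3]; c=-R.T@t; d=r@R
    s=(z-c[2])/d[:,2]; return c+d*s[:,None]
def cloud(n,d):
    K,D,E=cam(n); v,u=np.mgrid[0:400,0:640]; px=np.stack([u,v],-1).reshape(-1,1,2).astype(float)
    r=cv2.undistortPoints(px,K,D).reshape(-1,2); P=np.c_[r,np.ones(len(r))]*d.reshape(-1,1)
    return ((P-E[:3,3])@E[:3,:3]).reshape(400,640,3)
def circ(P):
    P=P[:,:2]; A=np.c_[2*P,np.ones(len(P))]; s=np.linalg.lstsq(A,(P**2).sum(1),rcond=None)[0]
    r=np.sqrt(s[2]+s[0]**2+s[1]**2); res=np.hypot(*(P-s[:2]).T)-r
    return s[:2],r,res
def rcirc(P):
    for _ in range(5):
        c,r,e=circ(P); P=P[abs(e)<max(.0015,2*e.std())]
    return c,r,e.std(),len(P)
E
cat >m.py <<'E'
from h import *
for n,boxc,boxl in(("top",(168,232,350,409),(160,215,185,241)),("side",(205,240,308,364),(155,195,270,320))):
    f=np.load(n+"0.npz"); p,d=f["p"],f["d"]; W=cloud(n,d)
    print(n)
    # collar
    y0,y1,x0,x1=boxc; s=p[y0:y1,x0:x1].astype(int)
    m=((s.min(2)>125)).astype(np.uint8)
    k,l,st,_=cv2.connectedComponentsWithStats(m)
    i=1+st[1:,4].argsort()[::-1][:2]; m=np.isin(l,i).astype(np.uint8); print(st[1:])
    cv2.imwrite(f"pics/mask_{n}.png",cv2.resize(m*255,None,fx=7,fy=7,interpolation=0))
    cs,_=cv2.findContours(m,cv2.RETR_LIST,cv2.CHAIN_APPROX_NONE)
    q=np.vstack([c[:,0] for c in cs])+[x0,y0]; Q=plane(n,q,.09)
    c0=np.median(Q[:,:2],0)
    for _ in range(3):
        rr=np.hypot(*(Q[:,:2]-c0).T); o=rcirc(Q[abs(rr-.050)<.005]); ii=rcirc(Q[abs(rr-.036)<.005]); c0=(o[0]+ii[0])/2
    print("outer",o,"inner",ii)
    cw=W[y0:y1,x0:x1]; print("collar z",np.median(cw[m>0][:,2]),)
    # lid depth
    y0,y1,x0,x1=boxl; w=W[y0:y1,x0:x1].reshape(-1,3); b=w[(w[:,2]>.052)&(w[:,2]<.07)]
    print("bar",len(b),b.mean(0),np.median(b[:,2])); 
    u,sv,vt=np.linalg.svd(b[:,:2]-b[:,:2].mean(0)); a=vt[0]; t=(b[:,:2]-b[:,:2].mean(0))@vt.T
    print(" yaw",np.arctan2(a[1],a[0]),"len",np.ptp(t,0)," mid",b[:,:2].mean(0)+ (t.max(0)+t.min(0))/2@vt)
    fl=w[(w[:,2]>.019)&(w[:,2]<.029)]; hull=cv2.convexHull(fl[:,:2].astype(np.float32))[:,0]
    print(" flange",len(fl),rcirc(hull))
E
python3 m.py
```

```text
top
[[ 22   7  33  40 361]
 [  7  11  33  43 377]
 [ 19  10   2   1   2]
 [ 41  48   4   3   4]]
outer (array([ 0.54803465, -0.19419797]), np.float64(0.050064765454491), np.float64(0.0006363562383197892), 113) inner (array([ 0.54790408, -0.19438485]), np.float64(0.03729073494324608), np.float64(0.0005937421131531961), 90)
collar z 0.09096700707465158
bar 212 [0.59489654 0.18534182 0.05970685] 0.06008143794036025
 yaw 2.348798794256026 len [0.07011801 0.01517671]  mid [0.59521319 0.18670147]
 flange 553 (array([0.59534233, 0.18606186]), np.float64(0.039531004397810744), np.float64(0.0003215693904086095), 25)
side
[[  6   0   2   2   3]
 [  0   0  56  35 870]
 [  8   2   3   6  11]
 [ 37   2   1   1   1]
 [ 39   4   2   1   2]
 [ 52  22   1   1   1]]
outer (array([ 0.53578977, -0.20594065]), np.float64(0.04997235973824647), np.float64(0.0023049950021035), 74) inner (array([ 0.53486988, -0.20813522]), np.float64(0.03769589910493711), np.float64(0.0018896094309571265), 23)
collar z 0.08880936578200474
bar 93 [0.59383775 0.18297947 0.05912029] 0.0599088027430357
 yaw -0.8021415305884193 len [0.07258777 0.0159226 ]  mid [0.59382287 0.18595709]
 flange 166 (array([0.626165  , 0.19888121]), np.float64(0.06872186518507813), np.float64(0.0040633139148751815), 14)
```

```bash
cat >ang.py <<'E'
from h import *
def prof(n,p,c,rs=np.arange(.0395,.0485,.001)):
    K,D,E=cam(n); th=np.deg2rad(np.arange(-180,180,1.))
    g=cv2.cvtColor(p,cv2.COLOR_BGR2GRAY).astype(np.float32); out=[]
    for r in rs:
        P=np.c_[c[0]+r*np.cos(th),c[1]+r*np.sin(th),np.full(len(th),.09)]
        px=cv2.projectPoints(P,cv2.Rodrigues(E[:3,:3])[0],E[:3,3],K,D)[0][:,0].astype(np.float32)
        out.append(cv2.remap(g,px[:,:1],px[:,1:],cv2.INTER_LINEAR)[:,0])
    return np.mean(out,0)
E
python3 - <<'E'
from ang import *
f=np.load("top0.npz")
a=prof("top",f["p"],(.5480,-.1943))
m=a<np.median(a)*.85
# circular clusters
i=np.flatnonzero(~m)[0]; b=np.roll(a,-i); mm=np.roll(m,-i); deg=(np.arange(360)+i-180)
k,l=cv2.connectedComponents(mm.astype(np.uint8)[:,None])
for j in range(1,k):
    s=l[:,0]==j; w=np.median(a)-b[s]; print("deg %.1f width %d depth %.0f"%((deg[s]*w).sum()/w.sum(),s.sum(),w.max()))
# gap edges: contour
E
```

```text
deg -150.2 width 19 depth 150
deg -38.1 width 9 depth 79
deg -4.1 width 7 depth 73
deg 30.4 width 19 depth 111
deg 141.2 width 9 depth 83
deg 175.9 width 7 depth 74
```

```bash
cat >go.py <<'E'
import sys,numpy as np
from scipy.spatial.transform import Rotation as Ro
from bench import robot
x,y,z,yaw=map(float,sys.argv[1:5])
o=robot.get_obs(); r=Ro.from_euler("xyz",o["ee_rot"])
d=r.as_matrix().T@(np.array([x,y,z])-o["tool_pos"])*100
print("t",o["time"],"pos",o["tool_pos"].round(4),"rot",o["ee_rot"].round(4),"w",o["width"].round(4),"F",o["wrist_force"].round(1),"T",o["wrist_torque"].round(3))
print("shift cm",d.round(2),"spin",round(((o["ee_rot"][2]-yaw+np.pi)%(2*np.pi))-np.pi,4))
E
python3 go.py .5952 .1862 .12 .778
```

```text
Traceback (most recent call last):
  File "go.py", line 7, in <module>
    print("t",o["time"],"pos",o["tool_pos"].round(4),"rot",o["ee_rot"].round(4),"w",o["width"].round(4),"F",o["wrist_force"].round(1),"T",o["wrist_torque"].round(3))
                                                                                    ^^^^^^^^^^^^^^^^
AttributeError: 'float' object has no attribute 'round'
```

```bash
sed -i 's/o\["width"\].round(4)/round(o["width"],4)/' go.py
python3 go.py .5952 .1862 .12 .778
```

```text
t 0.1 pos [0.2453 0.4917 0.2044] rot [-3.1414e+00  2.0000e-03  1.1080e+00] w 0.0938 F [-0.9 -0.  -0.3] T [ 0.032  0.038 -0.005]
shift cm [-11.7   44.95   8.46] spin 0.33
```

```bash
python3 -m inch '-1 4 0 0.03 0.2; -2 8 0 0.06 0.3; -3 12 0.5 0.1 0.4; -4 15.5 1 0.13 0.4; -5 19 2 0.16 0.4; -6 22.5 3 0.2 0.4; -6.8 26 4 0.22 0.4; -7.7 29.5 5 0.24 0.4; -8.6 33 6 0.26 0.4; -9.5 36.5 7 0.28 0.4; -10.4 40 7.5 0.3 0.4; -11.1 43 8 0.32 0.4; -11.7 44.95 8.46 0.33 0.4; -11.7 44.95 8.46 0.33 0.4; -11.7 44.95 8.46 0.33 0.4'
python3 go.py .5952 .1862 .032 .778
```

```text
time: 1.35
tool_pos: [0.5949, 0.1853, 0.1185]
ee_rot: [-3.14, 0.004, 0.776]
wrist_force: [-0.1, -0.3, 0.1]
width: 0.0559
t 1.35 pos [0.5949 0.1853 0.1185] rot [-3.14    0.0041  0.7761] w 0.0559 F [-0.1 -0.3  0.1] T [0.026 0.022 0.061]
shift cm [ 0.11 -0.03  8.65] spin -0.0019
```

```bash
python3 -m inch '0.1 0 2 0 0.4; 0.1 0 5 0 0.4; 0.1 0 7 0 0.4; 0.1 0 8 0 0.4; 0.1 0 8.6 0 0.4; 0.1 0 8.6 0 0.4; 0.1 0 8.6 0 0.4'
python3 - <<'E'
from h import *
for n,(y0,y1,x0,x1) in dict(top=(140,240,160,270),side=(110,210,240,350)).items():
    p,d=robot.snapshot(n); cv2.imwrite(f"pics/{n}1.png",cv2.resize(p[y0:y1,x0:x1],None,fx=5,fy=5,interpolation=2))
E
python3 go.py .5952 .1862 .032 .778
```

```text
time: 1.93
tool_pos: [0.5957, 0.1866, 0.0338]
ee_rot: [-3.141, 0.002, 0.777]
wrist_force: [-0.6, -0.1, 0.0]
width: 0.0566
t 2.0333 pos [0.5965 0.1865 0.0346] rot [3.1413e+00 1.0000e-03 7.7660e-01] w 0.0565 F [-1.1  0.6  0.4] T [-0.026  0.013  0.011]
shift cm [-0.11 -0.07  0.26] spin -0.0014
```

View pics/side1.png

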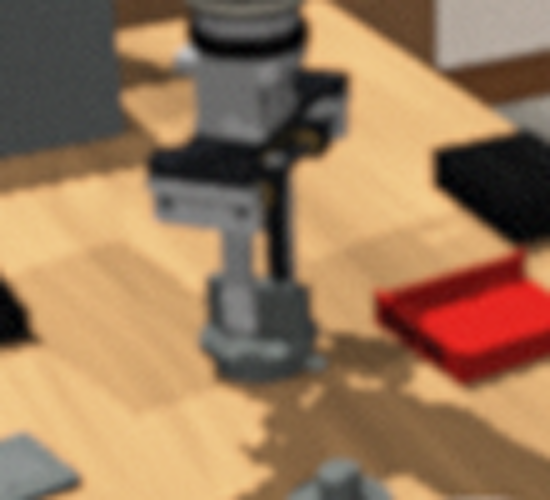

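View pics/top1.png

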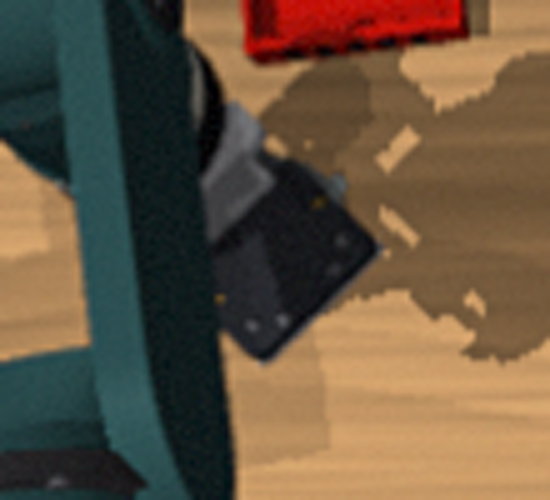

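The side crop shows one finger in front of the bar at (240,290) and the other behind it, with the flange below and the bar between them. The top view is blocked by the arm. I'll lower the last few mm and close.

```bash
python3 -m inch '-0.05 -0.05 0.2 0 0.4; -0.05 -0.05 0.2 0 0.7; -0.05 -0.05 0.2 0 1; -0.05 -0.05 0.2 0 1; -0.05 -0.05 0.2 0 1; -0.05 -0.05 0.2 0 1; -0.05 -0.05 0.2 0 1;-0.05 -0.05 0.2 0 1;-0.05 -0.05 0.2 0 1'
python3 go.py .5952 .1862 .15 .778;python3 go.py .5952 .1862 .15 .778
```

```text
time: 2.78
tool_pos: [0.5957, 0.1864, 0.0325]
ee_rot: [3.141, 0.001, 0.777]
wrist_force: [0.3, 0.1, -0.2]
width: 0.0136
t 2.7833 pos [0.5957 0.1864 0.0325] rot [3.1413e+00 1.2000e-03 7.7650e-01] w 0.0136 F [ 0.3  0.1 -0.2] T [-0.049  0.033  0.02 ]
shift cm [ -0.07  -0.02 -11.75] spin -0.0015
t 2.7833 pos [0.5957 0.1864 0.0325] rot [3.1413e+00 1.2000e-03 7.7650e-01] w 0.0136 F [ 0.3  0.1 -0.2] T [-0.049  0.033  0.02 ]
shift cm [ -0.07  -0.02 -11.75] spin -0.0015
```

```bash
python3 -m inch '0 0 -2 0 1; 0 0 -5 0 1; 0 0 -9 0 1; 0 0 -13 0 1; 0 0 -14 0 1; 0 0 -14 0 1; 0 0 -14 0 1'
python3 go.py .548 -.1943 .17 -1.043
python3 - <<'E'
from h import *
p,d=robot.snapshot("side"); cv2.imwrite(f"pics/side2.png",cv2.resize(p[60:210,220:370],None,fx=4,fy=4,interpolation=2))
E
```

```text
time: 3.37
tool_pos: [0.5958, 0.1866, 0.1722]
ee_rot: [3.141, 0.001, 0.776]
wrist_force: [0.3, -0.1, -1.2]
width: 0.014
t 3.3667 pos [0.5958 0.1866 0.1722] rot [3.1413e+00 1.1000e-03 7.7650e-01] w 0.014 F [ 0.3 -0.1 -1.2] T [-0.017 -0.008 -0.029]
shift cm [-30.1   23.82   0.26] spin 1.8195
```

View pics/side2.png

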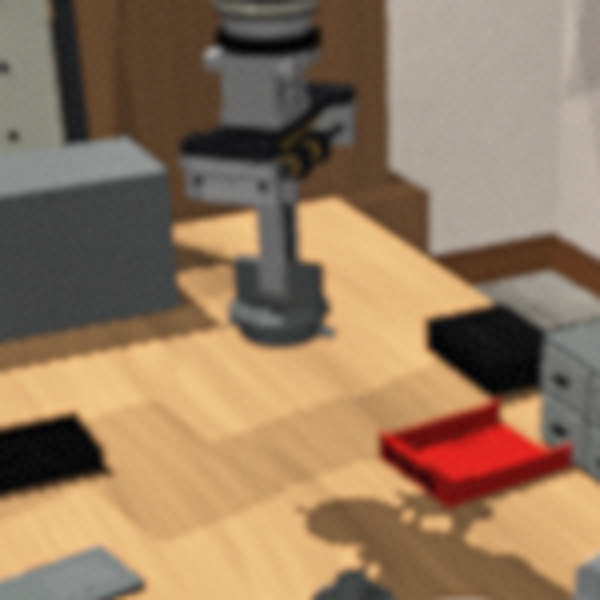

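The lid hangs level in the gripper at crop (278,310). Next I'll carry it over the canister while turning it.

```bash
python3 -m inch '-1 0.8 0 0.08 1; -3 2.4 0 0.2 1; -5 4 0 0.32 1; -7 5.5 0 0.44 1; -9 7 0 0.56 1; -11 8.7 0 0.68 1; -13 10.3 0 0.8 1; -15 11.9 0 0.92 1; -17 13.5 0 1.04 1; -19 15 0 1.15 1; -21 16.6 0 1.26 1; -23 18.2 0 1.37 1; -25 19.8 0 1.48 1; -27 21.4 0 1.59 1; -28.5 22.6 0 1.68 1; -29.5 23.4 0 1.75 1; -30.1 23.8 0.2 1.8 1; -30.1 23.8 0.2 1.82 1; -30.1 23.8 0.2 1.82 1; -30.1 23.8 0.2 1.82 1'
python3 go.py .548 -.1943 .17 -1.043
python3 - <<'E'
from h import *
for n,(y0,y1,x0,x1) in dict(top=(120,260,310,450),side=(130,280,260,410)).items():
    p,d=robot.snapshot(n); np.savez(f"{n}3.npz",p=p,d=d); cv2.imwrite(f"pics/{n}3.png",cv2.resize(p[y0:y1,x0:x1],None,fx=4,fy=4,interpolation=2))
E
python3 go.py .548 -.1943 .17 -1.043
```

```text
time: 5.08
tool_pos: [0.5461, -0.1935, 0.167]
ee_rot: [3.135, 0.004, -1.042]
wrist_force: [-0.2, 0.1, -0.8]
width: 0.0134
t 5.0833 pos [ 0.5461 -0.1935  0.167 ] rot [ 3.1352  0.0039 -1.0421] w 0.0134 F [-0.2  0.1 -0.8] T [-0.035  0.127 -0.031]
shift cm [ 0.17 -0.12 -0.3 ] spin 0.0009
t 5.1833 pos [ 0.5467 -0.1935  0.1681] rot [ 3.1362e+00  2.1000e-03 -1.0418e+00] w 0.0138 F [-0.3  1.1 -0.2] T [-0.02   0.086  0.006]
shift cm [ 0.14 -0.07 -0.19] spin 0.0012
```

View pics/side3.png

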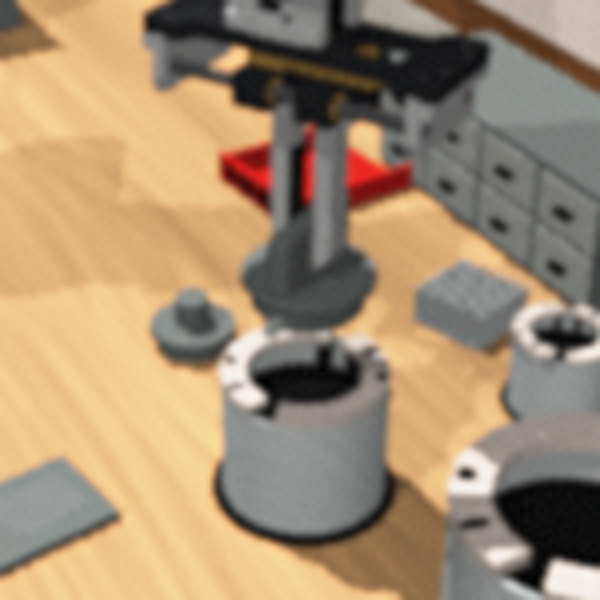

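View pics/top3.png

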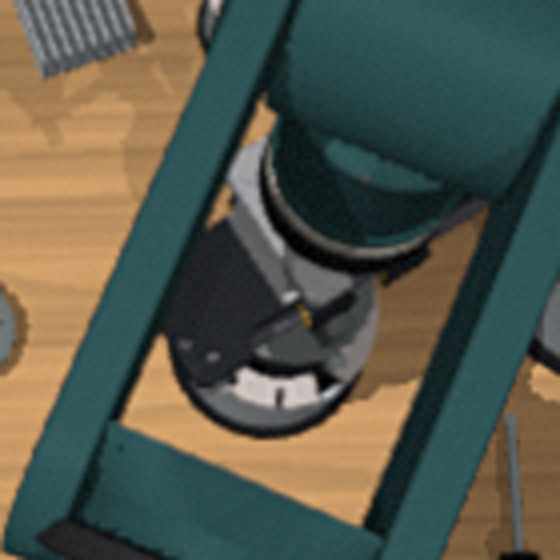

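The side view shows the lid over the canister at crop (310,290), and the top view is mostly blocked by the arm. I'll use side depth to check that the lid is level, centred and at the right yaw.

```bash
cat >lidchk.py <<'E'
from h import *
import sys
def go(f,z):
    # z = expected lid underside height
    n="side"; W=cloud(n,f["d"]); w=W.reshape(-1,3)
    c=np.array([.547,-.194]); near=np.hypot(*(w[:,:2]-c).T)<.048
    fl=w[near&(abs(w[:,2]-z-.024)<.004)]
    A=np.c_[fl[:,:2]-c,np.ones(len(fl))]
    for _ in range(4):
        s=np.linalg.lstsq(A,fl[:,2],rcond=None)[0]; e=fl[:,2]-A@s; k=abs(e)<max(2*e.std(),.0008); A,fl=A[k],fl[k]
    print("flange plane n",len(fl),"slope",s[:2].round(3),"z",s[2].round(4),"sd",e.std().round(5))
    b=w[near&(w[:,2]>z+.052)&(w[:,2]<z+.0625)&(w[:,2]>z+.057)]
    m=b[:,:2].mean(0);u,sv,vt=np.linalg.svd(b[:,:2]-m,full_matrices=False);a=vt[0]
    t=(b[:,:2]-m)@vt.T
    print("bar top n",len(b),"z",np.median(b[:,2]).round(4),"yaw deg",np.rad2deg(np.arctan2(a[1],a[0])).round(1),"ext",np.ptp(t,axis=0).round(4),"mid",(m+(t.max(0)+t.min(0))/2@vt).round(4))
    hull=cv2.convexHull(w[near&(abs(w[:,2]-z-.022)<.006)][:,:2].astype(np.float32))[:,0]
    print("flange hull",rcirc(hull))
if __name__=="__main__":go(np.load(sys.argv[1]),float(sys.argv[2]))
E
python3 lidchk.py side3.npz .1355
```

```text
flange plane n 276 slope [-0.004  0.003] z 0.1607 sd 0.00072
bar top n 93 z 0.1959 yaw deg -154.9 ext [0.0716 0.0385] mid [ 0.5476 -0.1945]
flange hull (array([ 0.54812264, -0.19456271]), np.float64(0.039518091768604706), np.float64(0.00047572738199966476), 22)
```

```bash
python3 - <<'E'
from h import *
for n in("side","top"):
    for r0,lab in((.0,"outer"),):
        f=np.load(n+"0.npz"); W=cloud(n,f["d"]); w=W.reshape(-1,3)
        s=w[(np.hypot(w[:,0]-.548,w[:,1]+.1943)<.056)&(abs(w[:,2]-.09)<.004)]
        h=cv2.convexHull(s[:,:2].astype(np.float32))[:,0]; print(n,"collar outer",rcirc(h),np.median(s[:,2]))
        s=w[(np.hypot(w[:,0]-.5952,w[:,1]-.1862)<.044)&(abs(w[:,2]-.022)<.006)]
        h=cv2.convexHull(s[:,:2].astype(np.float32))[:,0]; print(n,"lid flange",rcirc(h))
E
```

```text
side collar outer (array([ 0.54711047, -0.1936581 ]), np.float64(0.051654323000053314), np.float64(0.0008392840336106966), 32) 0.09125093068576062
side lid flange (array([0.59493547, 0.1852723 ]), np.float64(0.038929100364365296), np.float64(0.0004913279368158415), 13)
top collar outer (array([ 0.54832182, -0.19489374]), np.float64(0.05131285316328761), np.float64(0.0003775318546362693), 36) 0.09088533079942714
top lid flange (array([0.595375  , 0.18623713]), np.float64(0.03945831843596227), np.float64(0.00035129153610655135), 24)
```

```bash
python3 -m inch '0.1 -0.1 2 0 1; 0.1 -0.1 2.5 0 1; 0.1 -0.1 2.5 0 1; 0.1 -0.1 2.5 0 1; 0.1 -0.1 2.5 0 1; 0.1 -0.1 2.5 0 1'
python3 - <<'E'
from h import *
import lidchk
for i in range(2):
    o=robot.get_obs(); print(o["tool_pos"].round(4),o["ee_rot"].round(4))
    p,d=robot.snapshot("side"); np.savez(f"side4{i}.npz",p=p,d=d)
    lidchk.go(dict(d=d),o["tool_pos"][2]-.0325)
cv2.imwrite("pics/side4.png",cv2.resize(p[180:270,295:385],None,fx=6,fy=6,interpolation=2))
E
```

```text
time: 5.68
tool_pos: [0.5484, -0.194, 0.1443]
ee_rot: [3.137, 0.001, -1.042]
wrist_force: [-0.2, -0.2, -1.5]
width: 0.0136
[ 0.5484 -0.194   0.1443] [ 3.1373e+00  5.0000e-04 -1.0415e+00]
flange plane n 297 slope [-0.002  0.002] z 0.1372 sd 0.0009
bar top n 92 z 0.1725 yaw deg -154.5 ext [0.043  0.0375] mid [ 0.5381 -0.2015]
flange hull (array([ 0.55088669, -0.1931371 ]), np.float64(0.040259773932276324), np.float64(0.0005656960169693812), 24)
[ 0.5484 -0.194   0.1442] [ 3.1373e+00  6.0000e-04 -1.0416e+00]
flange plane n 286 slope [-0.002 -0.006] z 0.1373 sd 0.00078
bar top n 92 z 0.1726 yaw deg -153.5 ext [0.0452 0.0372] mid [ 0.5382 -0.2015]
flange hull (array([ 0.55044915, -0.19391258]), np.float64(0.039943764719550134), np.float64(0.0006338171576650933), 20)
```

View pics/side4.png

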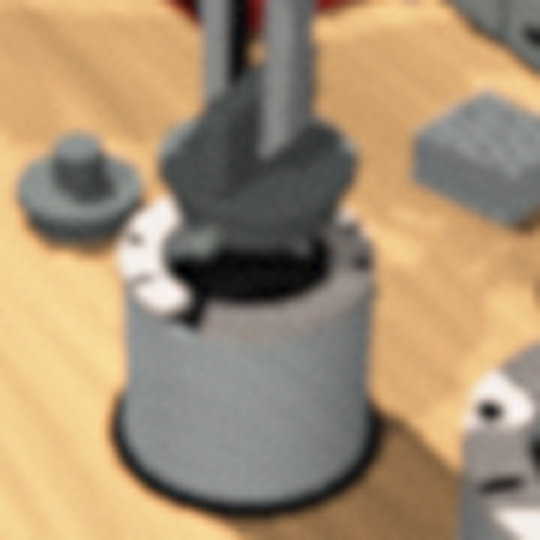

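```bash
python3 - <<'E'
from h import *
p,d=robot.snapshot("top"); np.savez("top4.npz",p=p,d=d)
cv2.imwrite("pics/top4.png",cv2.resize(p[160:240,340:420],None,fx=7,fy=7,interpolation=2))
s=np.load("side41.npz")["p"]; s=np.clip(s.astype(float)*1.8,0,255).astype(np.uint8)
cv2.imwrite("pics/side4b.png",cv2.resize(s[190:245,310:364],None,fx=10,fy=10,interpolation=2))
E
```

```text
(no output)
```

View pics/top4.png

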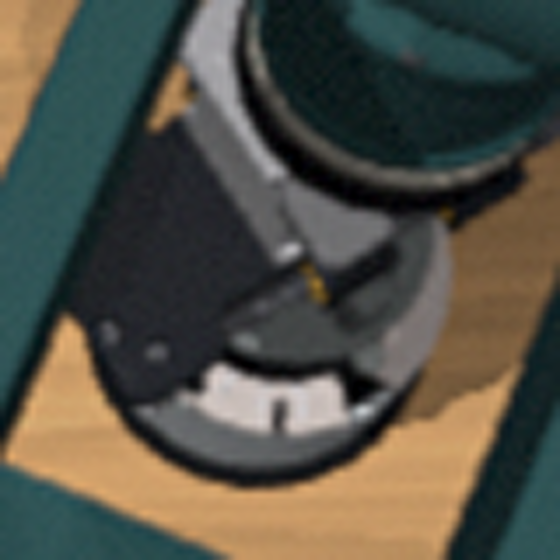

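View pics/side4b.png

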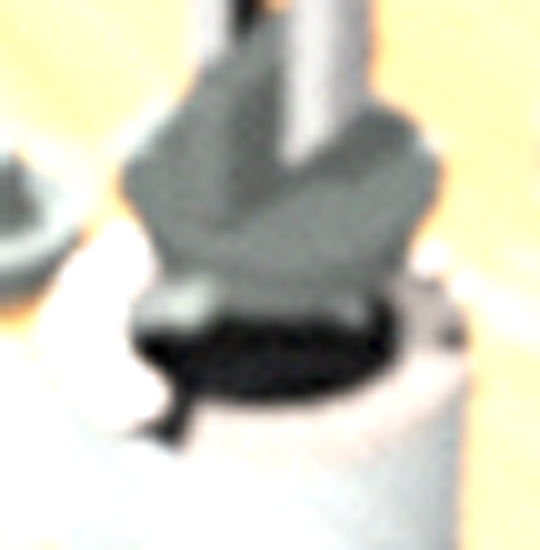

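```bash
cat >arc.py <<'E'
from h import *
from scipy.optimize import least_squares
def arc(n,d,zt,R,tol=.005,c0=(.548,-.194)):
    # rim of flat top at height zt: mask pixels whose neighbour is clearly lower (farther); half-pixel rim
    W=cloud(n,d); Z=W[...,2]; near=np.hypot(W[...,0]-c0[0],W[...,1]-c0[1])<R+.006
    m=(abs(Z-zt)<tol)&near; pts=[]
    for dy,dx in((0,1),(0,-1),(1,0),(-1,0)):
        nb=np.roll(d,(-dy,-dx),(0,1)); e=m&(nb>d+.012)
        v,u=np.nonzero(e); pts.append(np.c_[u+.5*dx,v+.5*dy])
    P=plane(n,np.vstack(pts),zt)[:,:2]
    # only rim points that are far enough from centre
    k=np.hypot(*(P-c0).T)>R*.8; P=P[k]
    f=lambda q:np.hypot(*(P-q).T)-R
    s=least_squares(f,c0,loss="soft_l1",f_scale=.0006); e=f(s.x)
    a=np.rad2deg(np.arctan2(*(P-s.x).T[::-1]))
    print(n,"c",s.x.round(4),"n",len(P),"med|e|",np.median(abs(e)).round(5),"angles hist",np.histogram(a,bins=np.arange(-180,181,45))[0]); return s.x
E
python3 - <<'E'
from arc import *
for n in("top","side"):
    d=np.load(n+"0.npz")["d"]; arc(n,d,.09,.051); arc(n,d,.024,.040,c0=(.595,.186))
arc("top",np.load("top4.npz")["d"],.136,.040)
for k in"01": arc("side",np.load(f"side4{k}.npz")["d"],.136,.040)
print(robot.get_obs()["tool_pos"])
E
```

```text
top c [ 0.5483 -0.1949] n 181 med|e| 0.00077 angles hist [28 22 25 23 27 24 20 12]
top c [0.5953 0.1861] n 114 med|e| 0.00041 angles hist [17 13 16 12 18 17  5 16]
side c [ 0.5489 -0.1904] n 88 med|e| 0.00104 angles hist [ 9  0  3 12 20 18 15 11]
side c [0.5934 0.1839] n 29 med|e| 0.00105 angles hist [6 2 3 7 2 0 3 6]
top c [ 0.5513 -0.1945] n 52 med|e| 0.00051 angles hist [19 19  0  0  0  0  0 14]
side c [ 0.55   -0.1947] n 60 med|e| 0.00152 angles hist [ 8  3  9  8  9  0 13 10]
side c [ 0.5492 -0.196 ] n 66 med|e| 0.00119 angles hist [10  3 12  9  9  0 13 10]
[ 0.54825046 -0.1939995   0.14393246]
```

Both cameras put the lid's rim about 3 mm further in +x than the collar: the top view gives lid (0.551, -0.1945) and collar (0.548, -0.1945). I'll trust that relative measurement over the arm readout, shift the lid and check again.

```bash
python3 -m inch '-0.14 0.24 0 0 1; -0.14 0.24 0 0 1; -0.14 0.24 0 0 1; -0.14 0.24 0 0 1; -0.14 0.24 0 0 1'
python3 - <<'E'
from arc import *
o=robot.get_obs(); print(o["tool_pos"],o["ee_rot"])
z=o["tool_pos"][2]-.0085
for i in range(2):
    p,d=robot.snapshot("top"); arc("top",d,z,.04); ps,ds=robot.snapshot("side"); arc("side",ds,z,.04)
np.savez("top5.npz",p=p,d=d);np.savez("side5.npz",p=ps,d=ds)
cv2.imwrite("pics/s5.png",np.hstack([cv2.resize(p[190:230,350:410],None,fx=7,fy=7,interpolation=2)[:280],cv2.resize(ps[205:245,310:364],None,fx=7,fy=7,interpolation=2)]))
o=robot.get_obs(); print(o["tool_pos"],o["ee_rot"])
E
```

```text
time: 6.25
tool_pos: [0.5454, -0.194, 0.1439]
ee_rot: [3.137, 0.001, -1.042]
wrist_force: [0.5, 0.3, -1.3]
width: 0.0137
[ 0.54543117 -0.19400977  0.14394565] [ 3.13706293e+00  9.85376298e-04 -1.04185091e+00]
top c [ 0.5484 -0.1947] n 52 med|e| 0.00032 angles hist [20 19  0  0  0  0  0 13]
side c [ 0.5471 -0.1943] n 59 med|e| 0.00086 angles hist [ 9  0 11  9  9  0 11 10]
top c [ 0.5484 -0.1947] n 51 med|e| 0.00032 angles hist [19 19  0  0  0  0  0 13]
side c [ 0.5469 -0.1947] n 61 med|e| 0.00102 angles hist [10  1 11  9  9  0 11 10]
[ 0.54547072 -0.1940127   0.14390334] [ 3.13701013e+00  9.82124280e-04 -1.04178295e+00]
```

View pics/s5.png

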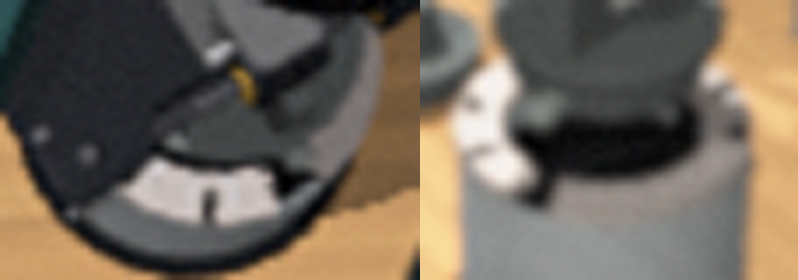

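```bash
python3 - <<'E'
from h import *
P=plane("side",[[326.4,220]],.118)[0]; v=P[:2]-[.547,-.1945]; print(P,np.hypot(*v),np.rad2deg(np.arctan2(v[1],v[0]))%360)
p=np.load("side5.npz")["p"].astype(int)
print(p[214:228,320:334].sum(2)//3)
E
```

```text
[ 0.51184046 -0.20983784  0.118     ] 0.03835939053004599 203.56853302470253
[[210 220 187 118  71  69  77  78  78  75  79  77  77  77]
 [233 236 211 151  89  67  65  71  76  79  78  79  77  79]
 [240 240 229 180 113  69  63  65  69  72  73  75  79  80]
 [241 240 229 187 121  80  70  73  78  74  72  70  70  69]
 [240 237 215 168 119  93  91  94  99  94  85  72  67  67]
 [236 226 182 138 113 111 114 116 116 107  94  77  71  68]
 [235 211 153 119 113 119 128 128 121 104  85  74  68  69]
 [234 197 139 108 106 115 126 127 112  89  64  52  53  53]
 [236 195 130  91  87  90 103 108  91  63  37  26  29  31]
 [238 199 128  70  49  47  61  63  55  35  16  12  16  16]
 [236 208 141  67  21  11  24  29  24  15   9  12   6   9]
 [214 210 175 100  37   8   3   9  12  11  10  16  14  13]
 [200 221 212 164 100  42  12   5  10  12  15  17  15  21]
 [225 236 238 218 168  95  37  13  13  15  17  21  20  19]]
```

```bash
python3 -m inch '-0.02 0 0.6 0 1; -0.02 0 1.2 0 1; -0.02 0 1.8 0 1; -0.02 0 1.9 0 1; -0.02 0 1.9 0 1; -0.02 0 1.9 0 1'
python3 - <<'E'
from arc import *
o=robot.get_obs(); print(o["tool_pos"],o["ee_rot"])
z=o["tool_pos"][2]-.0085
p,d=robot.snapshot("top"); arc("top",d,z,.04); ps,ds=robot.snapshot("side"); arc("side",ds,z,.04)
cv2.imwrite("pics/s6.png",np.hstack([cv2.resize(p[190:230,350:410],None,fx=7,fy=7,interpolation=2)[:280],cv2.resize(ps[205:245,310:364],None,fx=7,fy=7,interpolation=2)]))
E
python3 go.py .5455 -.194 .115 -1.043
```

```text
time: 6.95
tool_pos: [0.5451, -0.1938, 0.1245]
ee_rot: [3.137, 0.002, -1.042]
wrist_force: [0.5, 0.3, -1.2]
width: 0.014
[ 0.545125   -0.19379341  0.12453066] [ 3.13660862e+00  1.54450966e-03 -1.04179581e+00]
top c [ 0.5481 -0.1942] n 46 med|e| 0.00038 angles hist [16 19  0  0  0  0  0 11]
side c [ 0.5474 -0.1938] n 60 med|e| 0.00095 angles hist [ 9  2  8 10  8  0 13 10]
t 7.05 pos [ 0.5455 -0.1939  0.1252] rot [ 3.1373e+00  5.0000e-04 -1.0417e+00] w 0.0134 F [-0.3 -0.7  0.5] T [-0.037  0.148  0.035]
shift cm [ 0.01 -0.    1.02] spin 0.0013
```

View pics/s6.png

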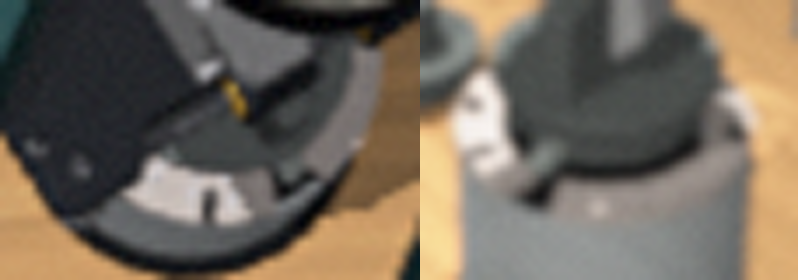

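The lid is now centred on both cameras to about 0.5 mm, and the near pin at crop (545,150) lines up with the gap at (540,185). Lowering gently.

```bash
python3 -m inch '0 0 0.2 0 1; 0 0 0.4 0 1; 0 0 0.6 0 1; 0 0 0.8 0 1; 0 0 0.8 0 1; 0 0 0.8 0 1'; python3 go.py .5455 -.194 .1045 -1.043
```

```text
time: 7.55
tool_pos: [0.5454, -0.1938, 0.117]
ee_rot: [3.137, 0.001, -1.042]
wrist_force: [-0.2, 0.4, -0.7]
width: 0.0136
t 7.55 pos [ 0.5454 -0.1938  0.117 ] rot [ 3.1374e+00  8.0000e-04 -1.0417e+00] w 0.0136 F [-0.2  0.4 -0.7] T [0.074 0.061 0.051]
shift cm [ 0.02 -0.    1.25] spin 0.0013
```

```bash
python3 -m inch '0 0 0.3 0 1; 0 0 0.5 0 1; 0 0 0.7 0 1; 0 0 0.9 0 1; 0 0 1 0 1; 0 0 1 0 1'; python3 go.py .5455 -.194 .1045 -1.043;  python3 -m inch '0 0 0.1 0 1; 0 0 0.15 0 1; 0 0 0.2 0 1; 0 0 0.2 0 1; 0 0 0.2 0 1'; python3 go.py .5455 -.194 .1045 -1.043
```

```text
time: 8.05
tool_pos: [0.5449, -0.1937, 0.1059]
ee_rot: [3.136, 0.002, -1.042]
wrist_force: [0.0, 0.2, -1.0]
width: 0.0137
t 8.05 pos [ 0.5449 -0.1937  0.1059] rot [ 3.1363e+00  2.0000e-03 -1.0417e+00] w 0.0137 F [ 0.   0.2 -1. ] T [-0.021  0.128 -0.019]
shift cm [ 0.05 -0.04  0.14] spin 0.0013
time: 8.47
tool_pos: [0.545, -0.194, 0.1046]
ee_rot: [3.136, 0.001, -1.042]
wrist_force: [-1.5, 0.8, 4.8]
width: 0.014
t 8.4667 pos [ 0.545  -0.194   0.1046] rot [ 3.1365e+00  1.2000e-03 -1.0418e+00] w 0.014 F [-1.5  0.8  4.8] T [-0.044  0.415  0.037]
shift cm [ 0.03 -0.04  0.01] spin 0.0012
```

```bash
python3 - <<'E'
from arc import *
p,d=robot.snapshot("top"); arc("top",d,.096,.04,tol=.0035); ps,ds=robot.snapshot("side"); 
W=cloud("side",ds).reshape(-1,3); s=W[(np.hypot(W[:,0]-.547,W[:,1]+.194)<.039)&(abs(W[:,2]-.096)<.005)]
A=np.c_[s[:,:2]-[.547,-.194],np.ones(len(s))]; print(np.linalg.lstsq(A,s[:,2],rcond=None)[0],len(s))
cv2.imwrite("pics/s7.png",np.hstack([cv2.resize(p[190:230,350:410],None,fx=7,fy=7,interpolation=2)[:280],cv2.resize(ps[205:245,310:364],None,fx=7,fy=7,interpolation=2)]))
E
python3 go.py .5455 -.194 .1045 -1.043
```

```text
top c [ 0.5299 -0.178 ] n 8 med|e| 0.0009 angles hist [0 8 0 0 0 0 0 0]
[0.01062699 0.02781066 0.09773736] 326
t 8.5667 pos [ 0.545  -0.194   0.1046] rot [ 3.1365e+00  1.3000e-03 -1.0419e+00] w 0.0139 F [-2.5  0.1  4. ] T [ 0.033  0.425 -0.015]
shift cm [ 0.03 -0.04  0.01] spin 0.0011
```

View pics/s7.png

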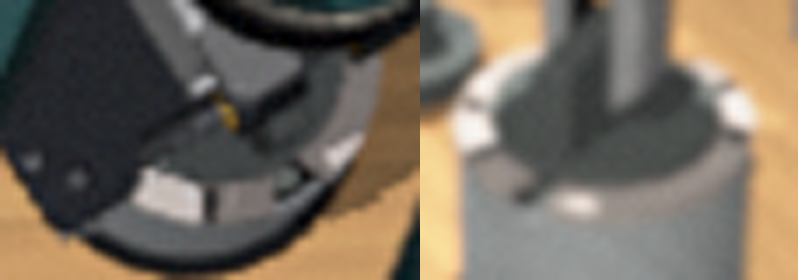

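The lid is seated. The flange lies on the collar in both crops, and I get 4–5 N of contact at the expected TCP height of 0.1046 m. Now the clockwise turn (+spin) in two parts.

```bash
python3 -m inch '0 0 0.05 0.04 1; 0 0 0.05 0.09 1; 0 0 0.05 0.14 1; 0 0 0.05 0.19 1; 0 0 0.05 0.24 1; 0 0 0.05 0.29 1; 0 0 0.05 0.3 1; 0 0 0.05 0.3 1; 0 0 0.05 0.3 1'; python3 go.py .545 -.194 .1046 -1.667
```

```text
time: 9.32
tool_pos: [0.5456, -0.1933, 0.1045]
ee_rot: [3.138, 0.0, -1.34]
wrist_force: [1.1, 3.5, 4.8]
width: 0.0137
t 9.3167 pos [ 0.5456 -0.1933  0.1045] rot [ 3.1381e+00  3.0000e-04 -1.3403e+00] w 0.0137 F [1.1 3.5 4.8] T [ 0.647 -0.058  0.154]
shift cm [ 0.05  0.07 -0.01] spin 0.3267
```

```bash
python3 -m inch '0 0 0.04 0.04 1; 0 0 0.04 0.09 1; 0 0 0.04 0.14 1; 0 0 0.04 0.19 1; 0 0 0.04 0.24 1; 0 0 0.04 0.28 1; 0 0 0.04 0.31 1; 0 0 0.04 0.32 1; 0 0 0.04 0.32 1; 0 0 0.04 0.32 1; 0 0 0.04 0.32 1'; python3 go.py .545 -.194 .1046 -1.667
python3 - <<'E'
from h import *
p,d=robot.snapshot("top"); ps,ds=robot.snapshot("side"); np.savez("side8.npz",p=ps,d=ds);np.savez("top8.npz",p=p,d=d)
cv2.imwrite("pics/s8.png",np.hstack([cv2.resize(p[170:230,350:410],None,fx=7,fy=7,interpolation=2),cv2.resize(ps[185:245,310:364],None,fx=7,fy=7,interpolation=2)]))
E
```

```text
time: 10.23
tool_pos: [0.5459, -0.1929, 0.1045]
ee_rot: [3.139, -0.0, -1.659]
wrist_force: [-0.9, 4.5, 4.5]
width: 0.0139
t 10.2333 pos [ 0.5459 -0.1929  0.1045] rot [ 3.1389e+00 -1.0000e-04 -1.6589e+00] w 0.0139 F [-0.9  4.5  4.5] T [0.667 0.014 0.186]
shift cm [ 0.12  0.08 -0.01] spin 0.0081
```

View pics/s8.png

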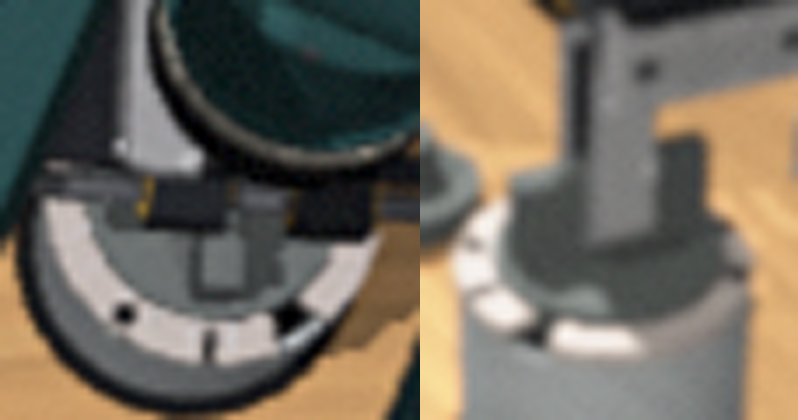

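```bash
python3 - <<'E'
from h import *
for n,r in(("top",.0),("side",0)):
    W=cloud(n,np.load(n+"8.npz")["d"]).reshape(-1,3)
    s=W[(np.hypot(W[:,0]-.548,W[:,1]+.194)<.042)&(abs(W[:,2]-.132)<.003)&(abs(W[:,0]-.548)>.011)]
    print(n,len(s))
    for sg in(-1,1):
        q=s[(s[:,0]-.548)*sg>0]
        if len(q)>5:
            print(sg,len(q),q.min(0).round(4),q.max(0).round(4),"mid y",(q[:,1].min()+q[:,1].max())/2)
            for x0 in np.arange(.508,.59,.004):
                k=q[abs(q[:,0]-x0)<.002]
                if len(k)>2: print("  x %.3f y %.4f..%.4f mean %.4f n%d"%(x0,k[:,1].min(),k[:,1].max(),k[:,1].mean(),len(k)))
E
```

```text
top 58
-1 58 [ 0.514  -0.1996  0.1297] [ 0.5353 -0.1862  0.135 ] mid y -0.19287613157977002
  x 0.516 y -0.1985..-0.1863 mean -0.1923 n12
  x 0.520 y -0.1988..-0.1862 mean -0.1927 n13
  x 0.524 y -0.1990..-0.1865 mean -0.1926 n12
  x 0.528 y -0.1991..-0.1866 mean -0.1929 n13
  x 0.532 y -0.1991..-0.1950 mean -0.1975 n5
  x 0.536 y -0.1996..-0.1953 mean -0.1973 n3
side 87
-1 55 [ 0.5124 -0.2131  0.1291] [ 0.537  -0.1843  0.1346] mid y -0.19870032793503173
  x 0.512 y -0.1951..-0.1896 mean -0.1928 n4
  x 0.516 y -0.1991..-0.1843 mean -0.1926 n8
  x 0.520 y -0.1978..-0.1893 mean -0.1946 n5
  x 0.524 y -0.1988..-0.1868 mean -0.1928 n10
  x 0.528 y -0.2007..-0.1881 mean -0.1951 n9
  x 0.532 y -0.1983..-0.1872 mean -0.1934 n6
  x 0.536 y -0.2131..-0.1863 mean -0.1999 n13
1 32 [ 0.5627 -0.204   0.1294] [ 0.5828 -0.1903  0.1348] mid y -0.1971370390047602
  x 0.564 y -0.2026..-0.1962 mean -0.2000 n4
  x 0.568 y -0.2025..-0.1912 mean -0.1990 n6
  x 0.572 y -0.2027..-0.1920 mean -0.1985 n8
  x 0.576 y -0.2040..-0.1942 mean -0.1990 n6
  x 0.580 y -0.2024..-0.1903 mean -0.1982 n6
```

```bash
python3 -m inch '0 0 0.03 0.01 1; 0 0 0.03 0.02 1; 0 0 0.03 0.02 1; 0 0 0.03 0.02 1; 0 0 0.03 0.02 1; 0 0 0.03 0.02 1; 0 0 0.03 0.02 1;0 0 0.03 0.02 1'; python3 go.py .545 -.194 .1046 -1.667
python3 - <<'E'
from h import *
p,d=robot.snapshot("top"); ps,ds=robot.snapshot("side")
cv2.imwrite("pics/s9.png",np.vstack([cv2.resize(ps[100:300,150:450],None,fx=1.5,fy=1.5),cv2.resize(p[70:310,190:550],(450,300))]))
E
python3 go.py .545 -.194 .1046 -1.667
```

```text
time: 11.0
tool_pos: [0.546, -0.1928, 0.1045]
ee_rot: [3.139, -0.0, -1.678]
wrist_force: [-0.1, 3.0, 4.7]
width: 0.0134
t 11.0 pos [ 0.546  -0.1928  0.1045] rot [ 3.1392e+00 -2.0000e-04 -1.6781e+00] w 0.0134 F [-0.1  3.   4.7] T [0.492 0.168 0.197]
shift cm [ 0.13  0.09 -0.01] spin -0.0111
t 11.1 pos [ 0.546  -0.1928  0.1045] rot [ 3.1392e+00 -1.0000e-04 -1.6781e+00] w 0.0136 F [-1.1  2.8  4.3] T [0.444 0.157 0.24 ]
shift cm [ 0.13  0.09 -0.01] spin -0.0111
```

View pics/s9.png

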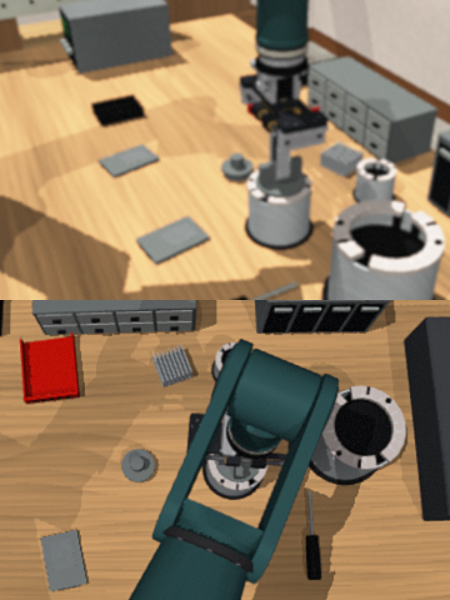

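The lid is home and held with its bar at the ticks, and the other things sit where they were. Handing in.

```bash
python3 -c "
from bench import robot
print(robot.close_job())"; python3 go.py .545 -.194 .1046 -1.667
```

```text
the job is handed in; nothing more can be done
None
the job is handed in; nothing more can be done
```

The lid is in the middle canister with both pins through the gaps and turned clockwise to about half-way. I handed the job in at about 11 s, with the gripper still holding it.

**Last checks**
- **Seating:** The lid met the collar with 4–5 N at the expected height (TCP at 0.1045 m), and the pictures show the flange flat on the collar. One rough plane fit gave a slope of 0.01–0.03. I put that down to bar points in the data.
- **Turn angle:** The wrist reads about 0.635 rad past the gaps. I overshot 0.6 slightly on purpose, because the ring lags by up to 0.05. I can't see the ring itself; I put it at about 0.58–0.61.
- **Bar direction:** Before the last 0.02 rad nudge, the cameras put the bar between -2.9° and -5.6°, with the tick at -4.1°. After the nudge the wrist reading is about 2° past the tick.
- **Lock:** I never approached the click at 1.2 rad. The spring was still pushing back, with wrist torque around 0.2 N m, which also includes friction.
- **Other things:** The final pictures show those in view where they were. The arm hides part of the top view.

**Disagreement:** Over the canister, the arm's position reading put the lid about 3 mm away from where both cameras saw it. I aligned lid and collar by the cameras, and the pins dropped in without touching the collar.

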